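Test strokes with a seized flat file on a brass edge

TASK

We need test toolmarks from the flat file: take it by its handle and give the upper edge of the clamped brass plate at least three forward strokes, square across the edge and level, each pushed away from the robot, tip first, along most of the blade with a steady light pressure that never bottoms the spring holder, touching the plate with the file only and lifting it clear on every return so that it never drags backwards. Then lay the file back on its own rest as it lay before, and leave the square file, the torch and the jar where they are.

Things in the scene. Friction and masses are not known exactly. Their poses are not given: they have to be found in the camera images.
- flat_file_grip (a point): Where to grip the flat file: centre of its handle's section, 25 mm behind the joint of handle and blade. x points from handle to tip, z up. Wooden handle 24 wide, 26 high, from 85 mm behind this point to 25 mm ahead of it. Whole file about 170 g (0.7 to 1.4 times).
- flat_file_blade (a point): Middle of the flat file's dark steel blade, 100 mm ahead of the grip point and at its height, same axes. Blade 150 long, 20 wide, 5 thick, so its underside is 2.5 mm below this point; plainly broader than the other file's blade.
- square_file_grip (a point): The same grip point on the square file (leave alone): the same handle, blade 9 by 9 mm and 150 long.
- rest_flat_home (a point): Where the flat file's grip point lies when home on its wooden rest, 34.5 mm above the bench; x from handle to tip, z up. Rest: board 140 x 60 x 6 mm starting 29 mm ahead of this point (only bench under the handle), with saddles 37 and 145 mm ahead, tops 32 mm above the bench; the blade lies on them between lips 8 high, 30 apart.
- rest_square_home (a point): The same point on the square file's rest, an identical rest.
- stand: Grey specimen stand fixed to the bench; origin at the centre of its 130 x 110 x 14 mm base, at bench level; x (away from the robot, within 20 degrees) is the forward stroke, y runs along the plate's edge, z up. On it a column carries a sprung carriage and clamp (jaws 31 mm in x, 46 in y) holding a brass plate upright, 5 mm thick in x, 46 wide in y, centred over the origin.
- edge_top_limit (a point): Fixed point of the stand 150 mm above its origin, same axes. The plate's upper edge lies 0 to 20 mm below this point: the column is set by eye to a different height each time, so find the edge by touch. The plate stands 16 mm clear above the jaws; the rail under it is 96 long in x, its end stops 46 mm below the edge.
- drag (a joint): How far (m) the carriage with the plate is dragged along the stand's x: 0 at rest, positive forward, negative backward (below -2 mm is a fault), stops at 18 mm either way. Centring spring 600 N/m: a forward stroke's friction pulls it some mm forward; it springs back when the file is lifted.
- press (a joint): How far (m) the plate is pressed down in its carriage: 0 at rest, stop at 13 mm; more than 10 mm counts as bottomed. Preloaded spring: starts to yield at about 2 N, then 0.8 N per mm. A good light pressure is 3 to 7 mm.
- torch_center (a point): Middle of a black torch lying on the bench, 120 long, 34 high (bystander).
- jar_center (a point): Middle of an upright closed sample jar, 56 across, 75 high (bystander).
Mind the look-alikes: they are no part of the job. What is shaped like the stand but purple is not meant. Leave any black look-alike of the part that bears rest_flat_home alone.

How it is judged (in metres and radians):
On the way, in this order (a step that is already met when the one before it is completed fails the run):
1. first stroke begun: the flat file pressed down on the plate's edge with the front part of its blade, square to the edge and level (x of flat_file_grip in the frame of stand between -0.175 and -0.11 m and y of flat_file_grip in the frame of stand between -0.03 and 0.03 m and angle between the x axis of flat_file_grip and the x axis of stand, either way round below 0.26 rad and angle between flat_file_grip's own z axis and vertical below 0.2 rad and value of joint press above 0.0012 m), for 0.04 s.
2. first stroke half-way: the middle of the blade on the edge, still pressed and biting forward (drag above 2 mm) (x of flat_file_grip in the frame of stand between -0.1 and -0.08 m and y of flat_file_grip in the frame of stand between -0.03 and 0.03 m and angle between the x axis of flat_file_grip and the x axis of stand, either way round below 0.26 rad and angle between flat_file_grip's own z axis and vertical below 0.2 rad and value of joint press above 0.0012 m and value of joint drag above 0.002 m), for 0.02 s.
3. first stroke carried through to the rear part of the blade, still pressed and biting forward (x of flat_file_grip in the frame of stand between -0.07 and -0.03 m and y of flat_file_grip in the frame of stand between -0.03 and 0.03 m and angle between the x axis of flat_file_grip and the x axis of stand, either way round below 0.26 rad and angle between flat_file_grip's own z axis and vertical below 0.2 rad and value of joint press above 0.0012 m and value of joint drag above 0.002 m), for 0.02 s.
4. second stroke begun: the flat file pressed down on the plate's edge with the front part of its blade, square to the edge and level (all of step 1), for 0.04 s.
5. second stroke half-way: the middle of the blade on the edge, still pressed and biting forward (drag above 2 mm) (all of step 2), for 0.02 s.
6. second stroke carried through to the rear part of the blade, still pressed and biting forward (all of step 3), for 0.02 s.
7. third stroke begun: the flat file pressed down on the plate's edge with the front part of its blade, square to the edge and level (all of step 4), for 0.04 s.
8. third stroke half-way: the middle of the blade on the edge, still pressed and biting forward (drag above 2 mm) (all of step 5), for 0.02 s.
9. third stroke carried through to the rear part of the blade, still pressed and biting forward (all of step 6), for 0.02 s.
10. file lifted clear after the last stroke: the plate has sprung back (value of joint drag between -0.001 and 0.001 m and value of joint press below 0.0006 m), for 0.15 s.
At the end, for the whole second after the job is handed in: After three forward strokes the flat file lies still on its own rest, between the lips of both saddles: grip point within 25 mm of home (6 mm in height), within 0.15 rad of the rest's direction, level within 0.1 rad, same way up; plate sprung back (drag within 1.5 mm, press under 1 mm) (horizontal distance between flat_file_grip and rest_flat_home below 0.025 m and z of flat_file_grip in the frame of rest_flat_home between -0.006 and 0.006 m and angle between the x axis of flat_file_grip and the x axis of rest_flat_home, either way round below 0.15 rad and angle between flat_file_grip's own z axis and vertical below 0.1 rad and linear speed of flat_file below 0.02 m/s and value of joint drag between -0.0015 and 0.0015 m and value of joint press below 0.001 m); the robot touches nothing.
It fails at once if the file is dragged backwards over the edge (drag below -2 mm) (value of joint drag below -0.002 m).
It fails at once if the spring holder is bottomed (press above 10 mm) (value of joint press above 0.01 m).
It fails at once if the gripper pushes the plate, its clamp or carriage in place of the file (contact force between the fingers and drag above 1 N).
It fails at once if the square file is disturbed (moved 15 mm) (distance of square_file_grip from where it was at the start of the episode above 0.015 m).
It fails at once if the torch or the jar is disturbed (moved 15 mm) (distance of any of torch_center, jar_center from where it was at the start of the episode above 0.015 m).
It also fails if it takes over 69 s, if anything falls off the work surface, if the arm or the gripper's body presses on something with over 40 N, if the wrist force passes 120 N, or if a joint passes its speed limit or range.

ROBOT

A 6-joint arm with a two-finger parallel gripper is mounted at the origin on the work surface. World frame = base frame: x ahead of the robot, y to its left, z up, the work surface at z = 0. Lengths are in m, angles in degrees, forces in N, time in s.
With the tool pointing down it reaches from about 0.375 to 0.9 m from the base axis. Payload 3.1 kg.
Tool frame: the origin (TCP) lies at the very end of the fingers, on their centre line; the grasp point (between the pads) lies 19 mm behind it; z points along the fingers, y is the line along which they close (so a half turn about z gives the same grasp; the last joint's range is limited). The gripper opens to 87 mm and grips with 3 to 60 N. Pads are 19 mm wide; open, the fingers measure 117 mm over their backs; the gripper's body (75 mm by 190 mm) begins 51 mm behind the grasp point.
Start: joints at [-76.404, 30.224, 82.088, -0, 67.689, -10.227], TCP at [0.252, -0.572, 0.223] pointing down, gripper open.
Joint ranges: [-176.69, 176.69], [-43.24, 126.21], [12.49, 139.97], [-82, 262], [0, 151.66], [-163.58, 163.58]. Speed limits (degrees/s): [159.86, 159.86, 180, 180, 180, 180].

INTERFACE

Orientations are given as a 3x3 rotation matrix whose columns are the frame's x, y, z axes.
In Python, from rig import readout, cams, bot gives the robot as it stands.
- The arm moves only by the shell command python3 -m inch 'ROWS'. ROWS is JSON, a list of rows, each a list of 5 numbers: the shift along the world's x, y, z in cm, then the turn about the world's z in degrees, then the finger opening in cm, from 0 to 8.7. In form: [[dx, dy, dz, twist, fingers], ...]. A call has 1 to 10 rows; each row is the pose to reach, as a shift and turn from the pose commanded when the call began; what a row does not reach only later rows make up. A row lasts 1/12 s, in which the tool goes at most 41.7 mm and 7.16 degrees, less where a joint would pass 70% of its speed; a pose out of reach is approached as far as the arm can. A call with a gripper value outside its range is refused whole. The fingers move at their own pace and stop on an object; the grip force is fixed at half the most. Time passes only in rows, so rows that repeat a pose let the fingers close. It gives the time, the measured TCP pose, the force, the opening and the grip force at its end, in the units of the state.
- readout.read_state(): the state, without advancing time (a new reading comes with each control period).
- cams.capture(name): name is "side" or "top"; returns a dict with "image" (420x560x3 uint8, blue, green, red), "intrinsics" (3x3 intrinsics, pixels), "xyz" and "rotation" of the camera in the world. Camera axes: x right, y down, z forward; pixel columns grow to the right and rows downward; lengths in m; the calibration is good to about 2 mm. A picture is of the moment at which its call begins. There is no depth.
- bot.hand_in(): hands the job in; it is judged then, once.
The state is a dict: "time_s": time; "joint_positions": joint angles; "qvel": joint speeds; "tau": joint torques, N m; "position": TCP position; "tcp_rot": TCP orientation; "force": force on the tool from outside, world axes, zero at the start; "moment": the same for the moment, N m; "opening": opening from 0.0 (shut) to 1.0 (fully open); "grasp_force": force on a finger pad.
Only numpy, scipy, OpenCV 4.12 (cv2) and the standard library are available. Lean on these libraries where they do the work, as an engineer would, in place of code of your own. Each camera call takes 0.05 s, during which the arm holds its last target. There are 200 camera calls.

## Working session

There is one attempt and no reset: what is moved stays moved. The work goes in short steps, Python scripts to look and compute and a shell command to move; the robot and the scene stay as the last step left them, time stands still between calls to the robot, and variables do not carry over. Pictures are saved under pics/ and viewed, at most 10 in all, crops included, and the job is handed in when it is done.

```bash
mkdir -p pics; ls
python3 - <<'E'
from rig import readout,cams
import cv2
for n in("top","side"):
    c=cams.capture(n); cv2.imwrite(f"pics/{n}0.png",c["image"]); print(n,c["intrinsics"],c["xyz"],c["rotation"])
s=readout.read_state(); print(s)
E
```

```text
pics
top [[529.6468019    0.         285.48716813]
 [  0.         529.6468019  209.50145292]
 [  0.           0.           1.        ]] [0.26951696 0.09172942 1.66521692] [[-0.0168671  -0.98064257  0.19507858]
 [-0.99979737  0.01439805 -0.01406792]
 [ 0.01098685 -0.19527634 -0.98068672]]
side [[427.61100046   0.         280.82170906]
 [  0.         427.61100046 209.87260174]
 [  0.           0.           1.        ]] [0.08783258 1.01150006 0.89662584] [[-0.88717349 -0.27461693  0.37082171]
 [-0.46129263  0.54785685 -0.69789826]
 [-0.01150254 -0.79021416 -0.61272284]]
{'time_s': 0.1, 'joint_positions': array([-7.64037856e+01,  3.02733067e+01,  8.21507023e+01, -1.23835527e-03,
        6.76881694e+01, -1.02257786e+01]), 'qvel': array([ 0.02275517, -0.01793711, -0.21463144,  0.05228789, -0.07156849,
       -0.02648763]), 'tau': array([-7.61899610e-04, -4.40985596e+01, -1.77150160e+01,  6.34347531e-02,
        5.33927442e-02, -4.35102629e-05]), 'position': array([ 0.25231189, -0.57107599,  0.22166385]), 'tcp_rot': array([[ 9.14801456e-01,  4.03903536e-01, -4.79689683e-04],
       [ 4.03903687e-01, -9.14799545e-01,  1.89831505e-03],
       [ 3.27916256e-04, -1.93032980e-03, -9.99998083e-01]]), 'force': array([-0.66973623, -0.44696096, -0.30972401]), 'moment': array([ 0.00584148, -0.00732747, -0.00376487]), 'grasp_force': 0.0, 'opening': 1.0015206860094517}
```

View pics/top0.png

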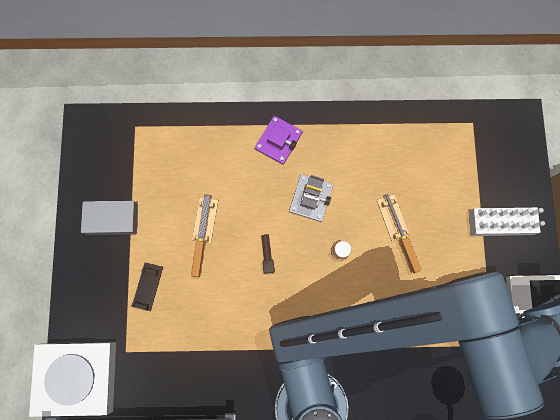

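View pics/side0.png

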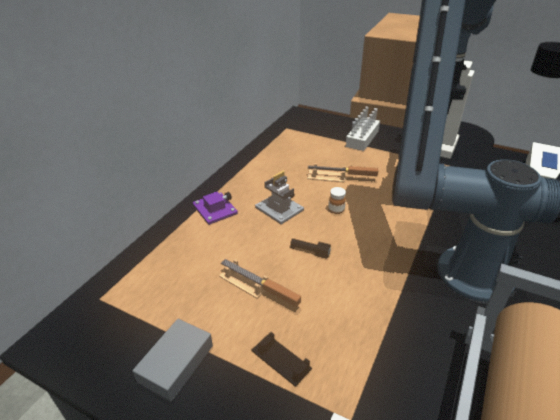

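The top view shows the two files at about (203,235) and (400,235), the grey stand at (312,197), the torch at (267,253), the jar at (342,250), the purple decoy at (278,139) and the black decoy rest at (147,287). I'll zoom in on a composite.

Run:
```python
import cv2,numpy as np
t=cv2.imread("pics/top0.png")
f=lambda x,y:cv2.resize(t[y:y+95,x:x+66],None,fx=4,fy=4,interpolation=cv2.INTER_CUBIC)
cv2.imwrite("pics/z0.png",np.hstack([f(170,188),f(372,188),f(280,160)]))
```

```text
(no output)
```

View pics/z0.png

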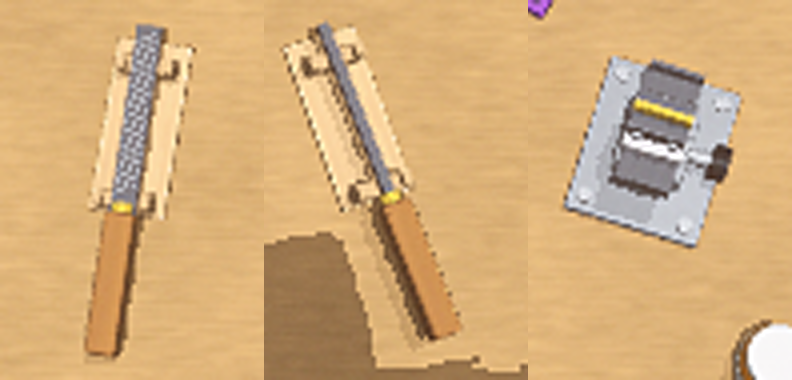

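The broad blade on the left is the flat file (handle about (198,258), joint about (200,240)). The yellow plate edge is at about (313,187) on the grey stand. Next I'll measure both by masks.

```bash
cat > h.py <<'E'
import numpy as np,cv2
from rig import cams
def cast(c,px,z):
    px=np.atleast_2d(px).astype(float)
    d=np.c_[px,np.ones(len(px))]@np.linalg.inv(c["intrinsics"]).T@np.array(c["rotation"]).T
    o=np.array(c["xyz"]); return o+d*((z-o[2])/d[:,2])[:,None]
def proj(c,P):
    q=(np.atleast_2d(P)-c["xyz"])@np.array(c["rotation"])@np.array(c["intrinsics"]).T
    return q[:,:2]/q[:,2:]
def blob(im,lo,hi,box):
    x,y,w,h=box; m=np.zeros(im.shape[:2],np.uint8)
    m[y:y+h,x:x+w]=cv2.inRange(cv2.cvtColor(im,cv2.COLOR_BGR2HSV),lo,hi)[y:y+h,x:x+w]
    n,l,s,_=cv2.connectedComponentsWithStats(m); k=1+s[1:,4].argmax()
    return max(cv2.findContours((l==k).astype(np.uint8),0,1)[0],key=cv2.contourArea),s[k]
E
python3 - <<'E'
from h import *
c=cams.capture("top");im=c["image"];hsv=cv2.cvtColor(im,cv2.COLOR_BGR2HSV)
for p in[(198,258),(196,268),(204,220),(185,258),(213,225),(290,205),(300,180),(313,187),(320,175)]:print(p,hsv[p[1],p[0]])
def rep(n,lo,hi,box,z):
    k,s=blob(im,lo,hi,box); b=cv2.boxPoints(cv2.minAreaRect(k)); print(n,s,b.round(1).tolist()); P=cast(c,b,z)
    print(P[:,:2].round(4).tolist(),"mean",P.mean(0).round(4),"sides",np.linalg.norm(P-np.roll(P,1,0),axis=1).round(4))
    e=[P[1]-P[0],P[2]-P[1]];print([np.degrees(np.arctan2(v[1],v[0])).round(1) for v in e])
rep("handle",(5,130,80),(14,255,255),(185,235,30,50),.0475)
rep("base",(90,5,110),(130,80,255),(285,168,52,60),.014)
rep("plate",(20,150,120),(35,255,255),(295,175,40,25),.140)
E
```

```text
(198, 258) [ 15 151 213]
(196, 268) [ 15 153 210]
(204, 220) [167  17 133]
(185, 258) [ 17 118 222]
(213, 225) [ 19  88 234]
(290, 205) [ 16 123 190]
(300, 180) [117  14 205]
(313, 187) [ 26 163 255]
(320, 175) [ 17 115 227]
handle [193 252  10  25  44] [[193.0, 276.0], [201.8000030517578, 251.89999389648438], [207.10000610351562, 253.8000030517578], [198.3000030517578, 277.8999938964844]]
[[0.3898, 0.3525], [0.4628, 0.327], [0.4566, 0.3107], [0.3838, 0.3363]] mean [0.4232 0.3316 0.0475] sides [0.0172 0.0773 0.0174 0.0772]
[np.float64(-19.3), np.float64(-110.8)]
base [289 174  44  48 771] [[289.0, 211.10000610351562], [300.6000061035156, 173.6999969482422], [332.70001220703125, 183.6999969482422], [321.1000061035156, 221.0]]
[[0.5928, 0.057], [0.7148, 0.0175], [0.6803, -0.0851], [0.5591, -0.0442]] mean [ 0.6367 -0.0137  0.014 ] sides [0.1067 0.1283 0.1082 0.1279]
[np.float64(-18.0), np.float64(-108.6)]
plate [307 185  14   7  29] [[306.3999938964844, 186.89999389648438], [307.1000061035156, 184.8000030517578], [320.6000061035156, 188.89999389648438], [320.0, 191.0]]
[[0.6402, 0.0067], [0.6466, 0.0046], [0.6336, -0.0353], [0.6272, -0.0332]] mean [ 0.6369 -0.0143  0.14  ] sides [0.0419 0.0067 0.042  0.0067]
[np.float64(-17.6), np.float64(-108.0)]
```

Run:
```python
from h import *
for n,box,bbox in(("top",(185,238,30,45),(192,190,28,46)),("side",(255,270,50,45),(215,255,55,35))):
    c=cams.capture(n);im=c["image"]
    if n=="side": print(cv2.cvtColor(im,cv2.COLOR_BGR2HSV)[285:300:3,280].tolist())
    for nm,lo,hi,b,z in(("handle",(8,138,90),(16,255,255),box,.0475),("blade",(0,0,30),(180,60,175),bbox,.037)):
        k,s=blob(im,lo,hi,b); q=cv2.boxPoints(cv2.minAreaRect(k)); P=cast(c,q,z)
        print(n,nm,s,q.round(0).tolist(),"\n",P[:,:2].round(4).tolist(),P.mean(0).round(4),np.linalg.norm(P-np.roll(P,1,0),axis=1).round(4),[np.degrees(np.arctan2(v[1],v[0])).round(1) for v in (P[1]-P[0],P[2]-P[1])])
```

```text
top handle [191 241  14  36 320] [[190.0, 276.0], [196.0, 240.0], [205.0, 242.0], [199.0, 277.0]] 
 [[0.3907, 0.3602], [0.4991, 0.3459], [0.4946, 0.3185], [0.3862, 0.3332]] [0.4426 0.3395 0.0475] [0.0274 0.1094 0.0277 0.1094] [np.float64(-7.6), np.float64(-99.5)]
top blade [198 194  13  42 196] [[198.0, 235.0], [204.0, 194.0], [210.0, 194.0], [204.0, 236.0]] 
 [[0.517, 0.3419], [0.6484, 0.3244], [0.6451, 0.3046], [0.5137, 0.3224]] [0.5811 0.3233 0.037 ] [0.0198 0.1326 0.0201 0.1326] [np.float64(-7.6), np.float64(-99.5)]
[[14, 129, 188], [13, 135, 185], [13, 132, 180], [14, 124, 103], [14, 121, 101]]
side handle [286 291   2   1   2] [[287.0, 291.0], [287.0, 291.0], [286.0, 291.0], [286.0, 291.0]] 
 [[0.4283, 0.3429], [0.4283, 0.3429], [0.4307, 0.3441], [0.4307, 0.3441]] [0.4295 0.3435 0.0475] [0.0026 0.     0.0026 0.    ] [np.float64(0.0), np.float64(26.9)]
side blade [222 260  40  24 252] [[221.0, 263.0], [224.0, 258.0], [262.0, 278.0], [260.0, 284.0]] 
 [[0.6447, 0.3275], [0.6495, 0.306], [0.5124, 0.325], [0.5097, 0.3451]] [0.5791 0.3259 0.037 ] [0.1362 0.022  0.1384 0.0203] [np.float64(-77.5), np.float64(172.1)]
```

```bash
python3 -m inch '[[4,9,8,-7,6],[20,45,8,-31.4,6],[20,45,8,-31.4,6],[20,45,8,-31.4,6],[20,45,8,-31.4,6],[20,45,8,-31.4,6],[20,45,8,-31.4,6],[20,45,8,-31.4,6],[20,45,8,-31.4,6],[20,45,8,-31.4,6]]'
```

```text
time_s: 1.08
position: [0.4172, -0.1998, 0.2927]
tcp_rot: [[0.991, -0.132, 0.0], [-0.132, -0.991, -0.0], [0.0, 0.0, -1.0]]
force: [0.6, -0.3, 0.4]
opening: 0.69
grasp_force: 0.0
```

```bash
python3 -m inch '[[5.3,52,0,0,6],[5.3,52,0,0,6],[5.3,52,0,0,6],[5.3,52,0,0,6],[5.3,52,0,0,6],[5.3,52,0,0,6],[5.3,52,0,0,6],[5.3,52,0,0,6],[5.3,52,0,0,6],[5.3,52,0,0,6]]'; python3 -m inch '[[0,11,0,0,6],[0,11,0,0,6],[0,11,-1,0,6],[0,11,-5,0,6],[0,11,-9,0,6],[0,11,-12,0,6],[0,11,-14,0,6],[0,11,-14,0,6],[0,11,-14,0,6]]'
```

```text
time_s: 1.92
position: [0.4588, 0.2149, 0.2925]
tcp_rot: [[0.991, -0.132, 0.0], [-0.132, -0.991, -0.0], [0.0, 0.0, -1.0]]
force: [0.4, 0.7, 0.7]
opening: 0.69
grasp_force: 0.0
time_s: 2.67
position: [0.4586, 0.3225, 0.1515]
tcp_rot: [[0.991, -0.132, -0.002], [-0.132, -0.991, -0.001], [-0.002, 0.001, -1.0]]
force: [1.1, 0.1, 1.0]
opening: 0.688
grasp_force: 0.0
```

```bash
python3 -m inch '[[1.35,1.3,-2,0,6],[1.35,1.3,-5,0,6],[1.35,1.3,-8,0,6],[1.35,1.3,-10,0,6],[1.35,1.3,-12,0,6],[1.35,1.3,-13,0,6],[1.35,1.3,-13.5,0,6],[1.35,1.3,-13.5,0,6]]'
python3 - <<'E'
from h import *
from rig import readout
print(readout.read_state()["position"])
for n,b in(("side",(200,230,130,90)),("top",(160,180,100,110))):
    c=cams.capture(n); x,y,w,h=b; 
    cv2.imwrite(f"pics/g_{n}.png",cv2.resize(c["image"][y:y+h,x:x+w],None,fx=4,fy=4))
a,b=cv2.imread("pics/g_side.png"),cv2.imread("pics/g_top.png")
cv2.imwrite("pics/g.png",cv2.resize(np.hstack([a,b[:360]]),(800,312)))
E
```

```text
time_s: 3.33
position: [0.4734, 0.336, 0.0178]
tcp_rot: [[0.991, -0.132, 0.001], [-0.132, -0.991, 0.0], [0.001, -0.001, -1.0]]
force: [0.9, 0.1, -0.2]
opening: 0.693
grasp_force: 0.0
[0.47342182 0.33595917 0.01783063]
```

View pics/g.png

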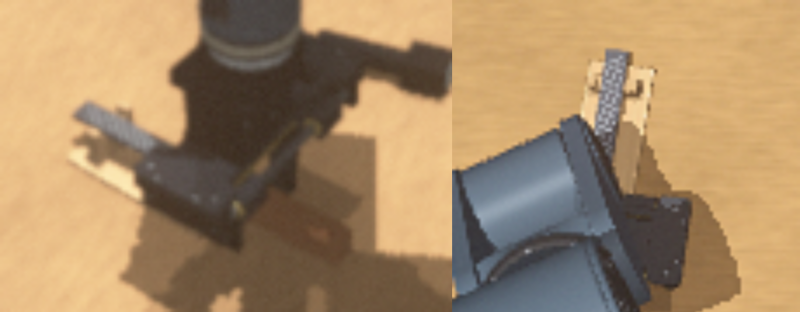

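The fingers straddle the handle just behind the rest, with the blade still on its saddles. Closing now.

```bash
python3 -m inch '[[0,0,-0.2,0,6],[0,0,-0.2,0,6],[0,0,-0.2,0,0],[0,0,-0.2,0,0],[0,0,-0.2,0,0],[0,0,-0.2,0,0],[0,0,-0.2,0,0],[0,0,-0.2,0,0],[0,0,-0.2,0,0],[0,0,-0.2,0,0]]'
```

```text
time_s: 4.27
position: [0.4726, 0.3358, 0.0153]
tcp_rot: [[0.991, -0.132, -0.0], [-0.132, -0.991, 0.0], [-0.0, -0.0, -1.0]]
force: [0.0, -0.4, -0.4]
opening: 0.272
grasp_force: 29.9
```

```bash
python3 -m inch '[[0,0,0.5,0,0],[0,0,1.5,0,0],[0,0,3,0,0],[0,0,5,0,0],[0,0,8,0,0],[0,0,11,0,0],[0,0,14,0,0],[0,0,17,0,0],[0,0,18,0,0],[0,0,18,0,0]]'; python3 -m inch '[[0.2,-2,0,-1,0],[0.5,-5,0,-2,0],[0.8,-8,0,-3.5,0],[1.2,-12,0,-5,0],[1.6,-16,0,-6.5,0],[2,-20,0,-8,0],[2.5,-24,0,-9,0],[2.9,-28,0,-10.4,0],[3.1,-30.7,0,-10.4,0],[3.1,-30.7,0,-10.4,0]]'
python3 - <<'E'
from h import *
for n,b in(("side",(200,100,130,120)),("top",(270,140,100,120))):
    c=cams.capture(n); x,y,w,h=b; cv2.imwrite(f"pics/full_{n}1.png",c["image"])
    cv2.imwrite(f"pics/s_{n}.png",cv2.resize(c["image"][y:y+h,x:x+w],None,fx=3.4,fy=3.4))
a,b=cv2.imread("pics/s_side.png"),cv2.imread("pics/s_top.png")
cv2.imwrite("pics/s.png",np.hstack([a,b]))
E
```

```text
time_s: 5.1
position: [0.4744, 0.3366, 0.1988]
tcp_rot: [[0.991, -0.132, 0.007], [-0.132, -0.991, 0.003], [0.006, -0.004, -1.0]]
force: [0.8, -0.9, -1.9]
opening: 0.273
grasp_force: 30.0
time_s: 5.93
position: [0.5033, 0.0239, 0.1934]
tcp_rot: [[0.949, -0.314, -0.003], [-0.314, -0.949, -0.002], [-0.002, 0.002, -1.0]]
force: [0.2, 0.5, -0.4]
opening: 0.274
grasp_force: 29.9
```

View pics/s.png

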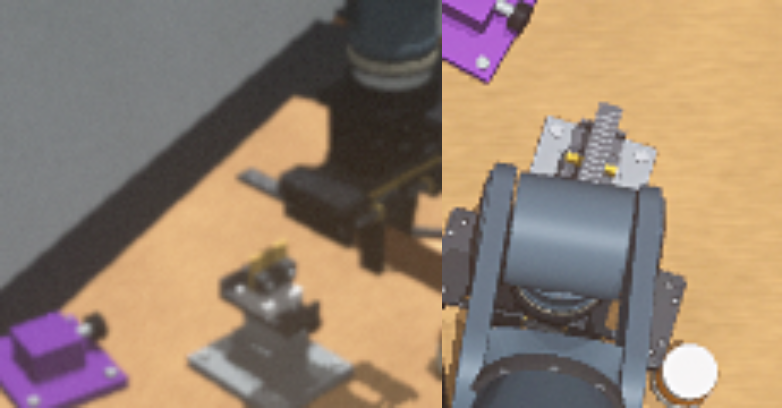

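The blade lies square across the plate, above it, in line with the stand (top crop: plate at about (590,165)). I'll estimate the edge height from the side view, then touch.

```bash
python3 -m inch '[[0,0,0,0,0],[0,0,0,0,0],[0,0,0,0,0],[0,0,0,0,0],[0,0,-1,0,0],[0,0,-2.5,0,0],[0,0,-4,0,0],[0,0,-4.7,0,0],[0,0,-4.7,0,0],[0,0,-4.7,0,0]]'
python3 - <<'E'
from h import *
c=cams.capture("side"); im=cv2.imread("pics/side0.png")
k,s=blob(im,(20,110,70),(35,255,255),(262,165,35,30)); print(s,cv2.boxPoints(cv2.minAreaRect(k)).tolist(), k[:,0].tolist())
u=np.array([.309,.951])*.023
for z in(.13,.14,.15):
    print(z,proj(c,[[.637+u[0],-.014+u[1],z],[.637-u[0],-.014-u[1],z]]).round(1).tolist())
from rig import readout;q=readout.read_state();print(q["position"],q["force"],q["moment"])
E
```

```text
time_s: 6.87
position: [0.5036, 0.0291, 0.1483]
tcp_rot: [[0.951, -0.308, -0.0], [-0.308, -0.951, 0.0], [-0.0, 0.0, -1.0]]
force: [0.2, 0.1, -1.1]
opening: 0.273
grasp_force: 30.0
[275 175   5   3   7] [[275.0, 176.00003051757812], [278.20001220703125, 174.4000244140625], [279.0, 176.00003051757812], [275.79998779296875, 177.60003662109375]] [[277, 175], [277, 176], [276, 177], [275, 176], [276, 177], [277, 177], [278, 176], [279, 176], [278, 176]]
0.13 [[274.1, 179.8], [284.2, 174.2]]
0.14 [[274.0, 177.2], [284.2, 171.6]]
0.15 [[273.9, 174.6], [284.2, 169.0]]
[0.50412272 0.02896175 0.14875089] [ 0.45491132  0.62412384 -0.97776916] [0.0556567  0.14161897 0.02060643]
```

```bash
python3 -m inch '[[0,0,-0.7,0,0],[0,0,-1.4,0,0],[0,0,-1.4,0,0],[0,0,-1.4,0,0],[0,0,-1.4,0,0]]'; python3 -m inch '[[0,0,-0.1,0,0],[0,0,-0.2,0,0],[0,0,-0.3,0,0],[0,0,-0.3,0,0],[0,0,-0.3,0,0],[0,0,-0.3,0,0]]'
```

```text
time_s: 7.33
position: [0.5036, 0.0287, 0.1343]
tcp_rot: [[0.951, -0.309, -0.0], [-0.309, -0.951, -0.0], [-0.0, 0.0, -1.0]]
force: [-0.3, 0.5, -2.0]
opening: 0.273
grasp_force: 30.0
time_s: 7.83
position: [0.5037, 0.0287, 0.1314]
tcp_rot: [[0.951, -0.309, 0.0], [-0.309, -0.951, -0.0], [0.0, -0.0, -1.0]]
force: [0.3, -0.4, -1.3]
opening: 0.274
grasp_force: 30.0
```

```bash
cat > m.py <<'E'
from rig import readout;q=readout.read_state();print("Fz",q["force"].round(1),"M",q["moment"].round(3),"z",q["position"].round(4))
E
for i in 1; do python3 m.py; python3 -m inch '[[0,0,-0.1,0,0],[0,0,-0.2,0,0],[0,0,-0.3,0,0],[0,0,-0.3,0,0],[0,0,-0.3,0,0],[0,0,-0.3,0,0]]' >/dev/null; python3 m.py; done
```

```text
Fz [ 0.3 -0.4 -1.3] M [0.13  0.117 0.019] z [0.5037 0.0287 0.1314]
Fz [ 0.8 -0.  -1.7] M [0.044 0.053 0.002] z [0.5038 0.0287 0.1284]
```

```bash
python3 -m inch '[[0,0,-0.1,0,0],[0,0,-0.2,0,0],[0,0,-0.3,0,0],[0,0,-0.3,0,0],[0,0,-0.3,0,0],[0,0,-0.3,0,0]]' >/dev/null; python3 m.py
```

```text
Fz [-0.8  0.4  1.4] M [ 0.033 -0.213  0.019] z [0.504  0.0287 0.1255]
```

```bash
python3 -m inch '[[0,0,-0.1,0,0],[0,0,-0.2,0,0],[0,0,-0.2,0,0],[0,0,-0.2,0,0],[0,0,-0.2,0,0]]' >/dev/null; python3 m.py
python3 - <<'E'
from h import *
c=cams.capture("side"); cv2.imwrite("pics/p.png",cv2.resize(c["image"][130:220,220:340],None,fx=6,fy=6,interpolation=cv2.INTER_CUBIC))
E
```

```text
Fz [0.2 1.2 1.4] M [ 0.159 -0.31   0.141] z [0.5037 0.0288 0.1233]
```

View pics/p.png

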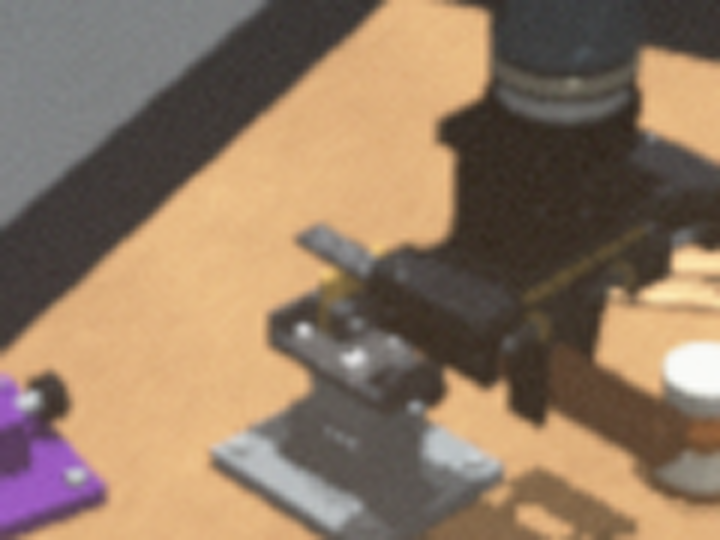

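Run:
```python
from h import *
c=cams.capture("side")
im=c["image"]; d=np.array([.951,-.309,0]); n=np.array([.309,.951,0]); g=np.array([.5037,.0288,.1233+.019+.0025])
for th in(0,.05,.1):
    print(th,proj(c,[g+d*.175*np.cos(th)+[0,0,.175*np.sin(th)]+s*n*.01 for s in(1,-1)]).round(1).tolist())
print(cv2.cvtColor(im,cv2.COLOR_BGR2GRAY)[160:178,264:284])
```

```text
0 [[269.5, 170.2], [274.0, 167.8]]
0.05 [[269.5, 167.9], [273.9, 165.6]]
0.1 [[269.6, 165.7], [274.0, 163.4]]
[[193 192 193 193 188 191 194 193 189 188 191 188 191 187 191 186 185 187
  186 188]
 [195 195 190 190 191 194 194 190 187 186 190 185 187 188 188 187 185 186
  187 186]
 [194 193 190 188 190 193 192 189 187 190 189 188 187 186 186 185 186 184
  184 185]
 [193 191 189 190 189 188 190 191 189 189 191 188 187 187 186 185 185 185
  183 186]
 [192 187 186 188 190 190 190 189 189 189 189 189 186 184 184 186 188 187
  186 186]
 [192 188 188 192 190 191 188 188 188 188 188 185 185 184 185 186 186 187
  185 184]
 [190 189 191 194 191 189 189 187 182 179 182 184 183 182 184 184 187 184
  183 184]
 [190 191 193 194 193 189 185 174 154 153 163 175 179 184 183 183 185 184
  183 184]
 [189 189 190 191 190 172 156 141 128 139 141 152 167 181 181 183 183 184
  187 187]
 [189 192 192 190 176 144 118 118 123 138 142 136 141 157 167 179 180 186
  188 187]
 [190 188 188 186 179 137 102 103 125 132 140 130 127 141 145 150 166 187
  196 195]
 [187 188 185 187 185 168 141 116 110 116 122 124 127 139 141 131 139 166
  196 186]
 [187 189 191 188 189 186 177 161 129 106  98 109 123 133 139 130 125 146
  158 140]
 [192 191 194 192 191 187 187 184 169 144 113  99 105 123 127 135 132 127
  108  88]
 [190 192 193 192 189 188 186 186 184 180 167 142 106 100 108 119 136 111
   77  74]
 [193 194 192 193 192 191 187 185 190 193 198 173 135 100  86  93 112  92
   67  62]
 [192 193 193 192 186 187 185 186 188 174 175 152 124 102  89  82  81  67
   59  56]
 [192 194 191 190 189 189 189 186 173 140 130 119 111 102  95  88  74  62
   55  55]]
```

The file stays level (tip at about (270,169), about 0.02 rad off level) and is lightly pressed on the edge. First stroke, then a slow lift with slight forward motion.

```bash
python3 -m inch '[[0,0,-0.15,0,0],[0.8,-0.26,-0.15,0,0],[1.9,-0.62,-0.15,0,0],[3.0,-0.97,-0.15,0,0],[4.1,-1.33,-0.15,0,0],[5.2,-1.69,-0.18,0,0],[6.3,-2.05,-0.2,0,0],[7.4,-2.4,-0.2,0,0],[8.3,-2.7,-0.2,0,0],[8.7,-2.83,-0.2,0,0]]'; python3 m.py
```

```text
time_s: 10.18
position: [0.5914, -0.0001, 0.1213]
tcp_rot: [[0.951, -0.309, -0.001], [-0.309, -0.951, 0.0], [-0.001, 0.0, -1.0]]
force: [-3.0, 0.9, 4.2]
opening: 0.275
grasp_force: 30.0
Fz [-3.   0.9  4.2] M [0.089 0.332 0.007] z [ 5.914e-01 -1.000e-04  1.213e-01]
```

```bash
python3 -m inch '[[0.1,-0.03,0.2,0,0],[0.2,-0.06,0.5,0,0],[0.2,-0.06,0.9,0,0],[0.2,-0.06,1.5,0,0],[0.2,-0.06,2.2,0,0],[0.2,-0.06,2.8,0,0],[-1.5,0.49,3,0,0],[-4.5,1.46,3,0,0],[-7.2,2.34,3,0,0],[-8.7,2.83,3,0,0]]'; python3 m.py; python3 -m inch '[[0,0,0,0,0],[0,0,0,0,0],[0,0,-1,0,0],[0,0,-2,0,0],[0,0,-2.5,0,0],[0,0,-2.8,0,0],[0,0,-3,0,0],[0,0,-3,0,0],[0,0,-3,0,0]]';python3 m.py
```

```text
time_s: 11.02
position: [0.4996, 0.0299, 0.1516]
tcp_rot: [[0.951, -0.308, -0.004], [-0.308, -0.951, 0.001], [-0.004, 0.0, -1.0]]
force: [-0.8, -0.4, -3.1]
opening: 0.274
grasp_force: 30.0
Fz [-0.8 -0.4 -3.1] M [ 0.129  0.176 -0.052] z [0.4996 0.0299 0.1516]
time_s: 11.77
position: [0.5044, 0.0285, 0.1216]
tcp_rot: [[0.951, -0.309, 0.001], [-0.309, -0.951, -0.0], [0.001, -0.0, -1.0]]
force: [-0.3, -0.9, -0.2]
opening: 0.272
grasp_force: 30.0
Fz [-0.3 -0.9 -0.2] M [-0.052 -0.094 -0.085] z [0.5044 0.0285 0.1216]
```

```bash
cat > tip.py <<'E'
from h import *
from rig import readout
c=cams.capture("side"); p=readout.read_state()["position"]
d=np.array([.951,-.309,0]); n=np.array([.309,.951,0]); g=p+np.array([0,0,.0215])
f=cv2.cvtColor(c["image"],cv2.COLOR_BGR2GRAY).astype(float)
# upper boundary of the blade's far top corner column, per-column half-level crossing
for th in(-.05,0,.05,.1):
    q=proj(c,[g+d*.175*np.cos(th)+[0,0,.175*np.sin(th)]+s*n*.01 for s in(1,-1)]); print(th,q.round(1).tolist())
x=int(round(q[:,0].mean())); y=int(q[:,1].min())-4
print("cols",x-1,x+1); print(np.c_[np.arange(y,y+18),f[y:y+18,x-1:x+2]].astype(int).T)
E
python3 tip.py
```

```text
-0.05 [[269.5, 172.8], [273.9, 170.4]]
0 [[269.4, 170.5], [273.8, 168.2]]
0.05 [[269.4, 168.3], [273.8, 165.9]]
0.1 [[269.5, 166.0], [273.9, 163.7]]
cols 271 273
[[159 160 161 162 163 164 165 166 167 168 169 170 171 172 173 174 175 176]
 [192 190 191 189 189 189 187 185 155 121 107 101 131 173 188 187 187 186]
 [191 189 189 188 189 189 187 175 140 117 122 107 103 158 181 188 190 183]
 [191 189 190 188 189 190 187 164 136 129 122 122 102 123 167 185 193 174]]
```

```bash
python3 -m inch '[[0.5,-0.16,-0.1,0,0],[1.0,-0.32,-0.2,0,0],[1.4,-0.45,-0.22,0,0],[1.7,-0.55,-0.22,0,0],[1.9,-0.62,-0.22,0,0]]';python3 m.py
```

```text
time_s: 12.23
position: [0.5232, 0.0224, 0.1192]
tcp_rot: [[0.951, -0.309, 0.0], [-0.309, -0.951, 0.0], [0.0, -0.0, -1.0]]
force: [-1.7, 0.1, 2.0]
opening: 0.272
grasp_force: 30.0
Fz [-1.7  0.1  2. ] M [0.049 0.045 0.034] z [0.5232 0.0224 0.1192]
```

```bash
python3 -m inch '[[0.1,-0.03,-0.08,0,0],[0.3,-0.1,-0.1,0,0],[0.9,-0.29,-0.1,0,0],[1.7,-0.55,-0.08,0,0],[2.6,-0.84,-0.04,0,0],[3.6,-1.17,0,0,0],[4.6,-1.49,0.05,0,0],[5.6,-1.82,0.1,0,0],[6.4,-2.08,0.12,0,0],[6.8,-2.21,0.12,0,0]]';python3 m.py
```

```text
time_s: 13.07
position: [0.5924, -0.0003, 0.1206]
tcp_rot: [[0.951, -0.309, 0.001], [-0.309, -0.951, -0.0], [0.001, -0.0, -1.0]]
force: [-3.0, 1.1, 3.9]
opening: 0.276
grasp_force: 30.0
Fz [-3.   1.1  3.9] M [0.148 0.382 0.058] z [ 5.924e-01 -3.000e-04  1.206e-01]
```

```bash
python3 -m inch '[[0.1,-0.03,0.2,0,0],[0.2,-0.06,0.5,0,0],[0.2,-0.06,0.9,0,0],[0.2,-0.06,1.5,0,0],[0.2,-0.06,2.2,0,0],[0.2,-0.06,2.8,0,0],[-1.5,0.49,3,0,0],[-4,1.3,3,0,0],[-6.3,2.05,3,0,0],[-7.3,2.38,3,0,0]]' >/dev/null; python3 -m inch '[[0,0,0,0,0],[0,0,0,0,0],[0,0,-1,0,0],[0,0,-2,0,0],[0,0,-2.5,0,0],[0,0,-2.8,0,0],[0,0,-3,0,0],[0,0,-3.1,0,0],[0.1,-0.03,-3.1,0,0],[0.3,-0.1,-3.2,0,0]]';python3 m.py
```

```text
time_s: 14.73
position: [0.5206, 0.0233, 0.1185]
tcp_rot: [[0.951, -0.309, -0.0], [-0.309, -0.951, 0.0], [-0.0, -0.0, -1.0]]
force: [-1.8, 0.6, 0.2]
opening: 0.27
grasp_force: 30.0
Fz [-1.8  0.6  0.2] M [ 0.072  0.095 -0.014] z [0.5206 0.0233 0.1185]
```

```bash
python3 -m inch '[[0.1,-0.03,-0.08,0,0],[0.2,-0.06,-0.15,0,0],[0.3,-0.1,-0.18,0,0],[0.4,-0.13,-0.18,0,0]]';python3 m.py; python3 tip.py | head -5; python3 m.py
```

```text
time_s: 15.07
position: [0.5246, 0.022, 0.1167]
tcp_rot: [[0.951, -0.308, -0.0], [-0.308, -0.951, 0.0], [-0.0, -0.0, -1.0]]
force: [-2.1, 0.8, 1.9]
opening: 0.272
grasp_force: 30.0
Fz [-2.1  0.8  1.9] M [0.127 0.084 0.011] z [0.5246 0.022  0.1167]
-0.05 [[265.1, 171.6], [269.5, 169.3]]
0 [[265.0, 169.3], [269.4, 167.0]]
0.05 [[264.9, 167.1], [269.3, 164.8]]
0.1 [[265.0, 164.9], [269.4, 162.6]]
cols 266 268
Fz [-2.2  1.3  3.3] M [ 0.074  0.02  -0.022] z [0.5249 0.0219 0.1167]
```

```bash
python3 -m inch '[[0.3,-0.1,0,0,0],[0.9,-0.29,0,0,0],[1.7,-0.55,0.03,0,0],[2.6,-0.84,0.08,0,0],[3.6,-1.17,0.14,0,0],[4.6,-1.49,0.2,0,0],[5.6,-1.82,0.27,0,0],[6.3,-2.05,0.31,0,0],[6.7,-2.18,0.33,0,0]]';python3 m.py; python3 -m inch '[[0.1,-0.03,0.2,0,0],[0.2,-0.06,0.5,0,0],[0.2,-0.06,0.9,0,0],[0.2,-0.06,1.5,0,0],[0.2,-0.06,2.5,0,0],[0.2,-0.06,4,0,0],[0.2,-0.06,5,0,0],[0.2,-0.06,5,0,0],[0.2,-0.06,5,0,0]]'; python3 tip.py;python3 m.py
```

```text
time_s: 15.87
position: [0.5932, -0.0005, 0.12]
tcp_rot: [[0.951, -0.309, 0.001], [-0.309, -0.951, -0.0], [0.001, -0.0, -1.0]]
force: [-2.3, 0.7, 3.9]
opening: 0.271
grasp_force: 30.0
Fz [-2.3  0.7  3.9] M [ 0.174  0.403 -0.038] z [ 5.932e-01 -5.000e-04  1.200e-01]
time_s: 16.62
position: [0.5942, -0.0005, 0.1709]
tcp_rot: [[0.951, -0.309, 0.002], [-0.309, -0.951, -0.0], [0.002, -0.0, -1.0]]
force: [-0.6, -0.3, -2.3]
opening: 0.271
grasp_force: 30.0
-0.05 [[249.8, 149.8], [254.3, 147.7]]
0 [[249.6, 147.5], [254.1, 145.4]]
0.05 [[249.5, 145.2], [254.0, 143.1]]
0.1 [[249.5, 142.9], [254.1, 140.8]]
cols 251 253
[[136 137 138 139 140 141 142 143 144 145 146 147 148 149 150 151 152 153]
 [128 129 130 129 108  85  77  99 103  83  61  54  57  56  55  57  54  56]
 [127 129 126 118  88  68  90 108 115 100  69  59  56  56  56  56  55  58]
 [128 128 118  96  67  67 103 115 118 112  92  66  56  56  51  55  55  57]]
Fz [ 0.3  0.8 -1.8] M [0.112 0.106 0.011] z [ 5.935e-01 -4.000e-04  1.701e-01]
```

The strokes look good, but the press at the start of the first one was only just enough. Time is plentiful, so I'll add a fourth as insurance.

```bash
python3 -m inch '[[-2,0.65,-1,0,0],[-4.5,1.46,-2,0,0],[-6.5,2.1,-2,0,0],[-7.1,2.31,-2,0,0],[-7.1,2.31,-2,0,0],[-7.1,2.31,-3.5,0,0],[-7.1,2.31,-4.6,0,0],[-7.1,2.31,-5.1,0,0],[-7,2.28,-5.4,0,0],[-6.9,2.24,-5.5,0,0]]' ;python3 m.py
```

```text
time_s: 17.5
position: [0.526, 0.0215, 0.1149]
tcp_rot: [[0.951, -0.309, 0.002], [-0.309, -0.951, -0.0], [0.002, -0.0, -1.0]]
force: [-1.2, -0.4, 1.7]
opening: 0.27
grasp_force: 30.0
Fz [-1.2 -0.4  1.7] M [-0.048 -0.073  0.014] z [0.526  0.0215 0.1149]
```

```bash
python3 -m inch '[[0.1,-0.03,0,0,0],[0.2,-0.06,0,0,0]]' >/dev/null;python3 m.py
```

```text
Fz [-1.4  0.6  1.7] M [-0.04   0.086 -0.033] z [0.5273 0.0212 0.1154]
```

```bash
python3 -m inch '[[0.2,-0.06,-0.08,0,0],[0.7,-0.23,-0.06,0,0],[1.5,-0.49,0.01,0,0],[2.4,-0.78,0.1,0,0],[3.4,-1.1,0.18,0,0],[4.4,-1.43,0.27,0,0],[5.4,-1.75,0.36,0,0],[6.1,-1.98,0.42,0,0],[6.5,-2.1,0.44,0,0]]';python3 m.py; python3 -m inch '[[0.1,-0.03,0.2,0,0],[0.2,-0.06,0.5,0,0],[0.2,-0.06,0.9,0,0],[0.2,-0.06,1.5,0,0],[0.2,-0.06,2.5,0,0],[0.2,-0.06,4,0,0],[0.2,-0.06,6,0,0],[0.2,-0.06,8,0,0],[0.2,-0.06,8,0,0],[0.2,-0.06,8,0,0]]'
```

```text
time_s: 18.42
position: [0.5933, -0.0003, 0.1196]
tcp_rot: [[0.951, -0.309, 0.001], [-0.309, -0.951, -0.0], [0.001, -0.0, -1.0]]
force: [-2.1, 1.4, 2.8]
opening: 0.27
grasp_force: 30.0
Fz [-2.1  1.4  2.8] M [ 0.18   0.377 -0.027] z [ 5.933e-01 -3.000e-04  1.196e-01]
time_s: 19.25
position: [0.5946, -0.0004, 0.2008]
tcp_rot: [[0.951, -0.308, 0.004], [-0.308, -0.951, -0.001], [0.004, -0.0, -1.0]]
force: [0.2, 0.9, -1.3]
opening: 0.269
grasp_force: 30.0
```

```bash
python3 -m inch '[[-1,3,0,1,0],[-2.5,7,0,2,0],[-4,11,0,4,0],[-5.5,15,0,6,0],[-7,19,0,7,0],[-8.5,23,0,8,0],[-10,27,0,9,0],[-11,30.5,0,10.4,0],[-12,33,0,10.4,0],[-12.2,33.6,0,10.4,0]]'>/dev/null; python3 -m inch '[[0,0,0,0,0],[0,0,0,0,0],[0,0,0,0,0],[0,0,-3,0,0],[0,0,-6,0,0],[0,0,-9,0,0],[0,0,-11,0,0],[0,0,-12,0,0],[0,0,-12,0,0],[0,0,-12,0,0]]'
python3 - <<'E'
from h import *
for n,b in(("side",(190,210,130,110)),("top",(160,160,90,110))):
    c=cams.capture(n); x,y,w,h=b
    cv2.imwrite(f"pics/r_{n}.png",cv2.resize(c["image"][y:y+h,x:x+w],None,fx=3.6,fy=3.6,interpolation=cv2.INTER_CUBIC))
cv2.imwrite("pics/r.png",np.hstack([cv2.imread("pics/r_side.png"),cv2.imread("pics/r_top.png")]))
E
```

```text
time_s: 20.92
position: [0.4725, 0.3349, 0.0793]
tcp_rot: [[0.991, -0.133, 0.0], [-0.133, -0.991, -0.0], [0.0, 0.0, -1.0]]
force: [0.6, -0.3, -1.5]
opening: 0.273
grasp_force: 30.0
```

View pics/r.png

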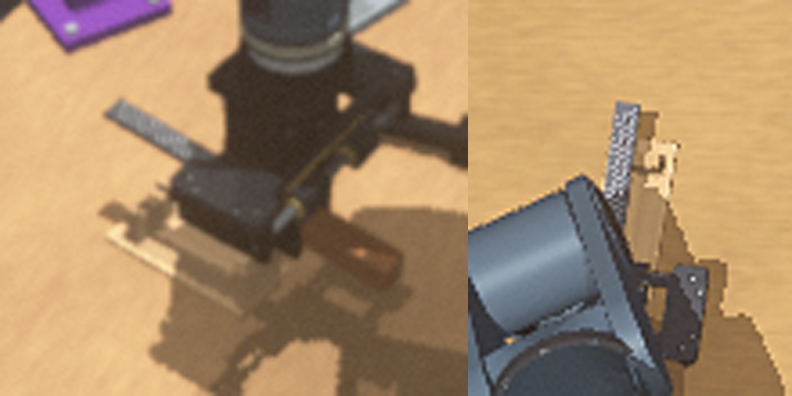

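```bash
python3 -m inch '[[0,0.1,-2,0,0],[0,0.1,-4,0,0],[0,0.1,-5,0,0],[0,0.1,-5.6,0,0],[0,0.1,-6,0,0],[0,0.1,-6.3,0,0],[0,0.1,-6.4,0,0],[0,0.1,-6.45,0,0],[0,0.1,-6.45,0,0]]';python3 m.py
```

```text
time_s: 21.77
position: [0.472, 0.3369, 0.0152]
tcp_rot: [[0.991, -0.132, 0.001], [-0.132, -0.991, 0.0], [0.001, -0.001, -1.0]]
force: [-0.6, 0.4, -1.7]
opening: 0.273
grasp_force: 30.0
Fz [-0.6  0.4 -1.7] M [ 0.029  0.165 -0.025] z [0.472  0.3369 0.0152]
```

```bash
python3 -m inch '[[0,-0.1,-0.1,0,0],[0,-0.1,-0.15,0,0],[0,-0.1,-0.15,0,2.5],[0,-0.1,-0.15,0,2.7],[0,-0.1,-0.15,0,3],[0,-0.1,-0.15,0,3.5],[0,-0.1,-0.15,0,5],[0,-0.1,-0.15,0,6.5],[0,-0.1,-0.15,0,6.5],[0,-0.1,-0.15,0,6.5]]'; python3 -m inch '[[0,0,0.5,0,6.5],[0,0,2,0,6.5],[0,0,4,0,6.5],[0,0,7,0,6.5],[0,0,10,0,6.5],[0,0,14,0,6.5],[-2,-4,17,0,6.5],[-3,-8,18,0,6.5],[-3,-12,18,0,6.5],[-3,-16,18,0,6.5]]'; python3 -m inch '[[0,-4,0,0,6.5],[0,-8,0,0,6.5],[0,-12,0,0,6.5],[0,-12,0,0,6.5]]' >/dev/null
python3 - <<'E'
from h import *
for n,b in(("side",(190,210,130,110)),("top",(160,160,90,110))):
    c=cams.capture(n); x,y,w,h=b
    cv2.imwrite(f"pics/e_{n}.png",cv2.resize(c["image"][y:y+h,x:x+w],None,fx=3.6,fy=3.6,interpolation=cv2.INTER_CUBIC))
im=c["image"]
for nm,lo,hi,b,z in(("handle",(8,138,90),(16,255,255),(185,238,30,45),.0475),("blade",(0,0,30),(180,60,175),(192,190,28,46),.037)):
    k,s=blob(im,lo,hi,b); q=cv2.boxPoints(cv2.minAreaRect(k)); P=cast(c,q,z)
    print(nm,s,P.mean(0).round(4),np.linalg.norm(P-np.roll(P,1,0),axis=1).round(4),[np.degrees(np.arctan2(v[1],v[0])).round(1) for v in (P[1]-P[0],P[2]-P[1])])
cv2.imwrite("pics/e.png",np.hstack([cv2.imread("pics/e_side.png"),cv2.imread("pics/e_top.png")]))
E
```

```text
time_s: 22.6
position: [0.4716, 0.3358, 0.0132]
tcp_rot: [[0.991, -0.132, 0.0], [-0.132, -0.991, 0.0], [0.0, -0.0, -1.0]]
force: [-0.5, 0.4, -0.5]
opening: 0.619
grasp_force: 0.0
time_s: 23.43
position: [0.441, 0.1829, 0.195]
tcp_rot: [[0.992, -0.129, 0.003], [-0.129, -0.992, 0.0], [0.003, -0.001, -1.0]]
force: [1.2, -1.0, 0.1]
opening: 0.748
grasp_force: 0.0
handle [192 241  14  37 314] [0.4406 0.3367 0.0475] [0.0298 0.1096 0.0302 0.1096] [np.float64(-7.8), np.float64(-99.7)]
blade [199 195  12  41 188] [0.5801 0.3215 0.037 ] [0.0197 0.1304 0.02   0.1303] [np.float64(-7.6), np.float64(-99.5)]
```

View pics/e.png

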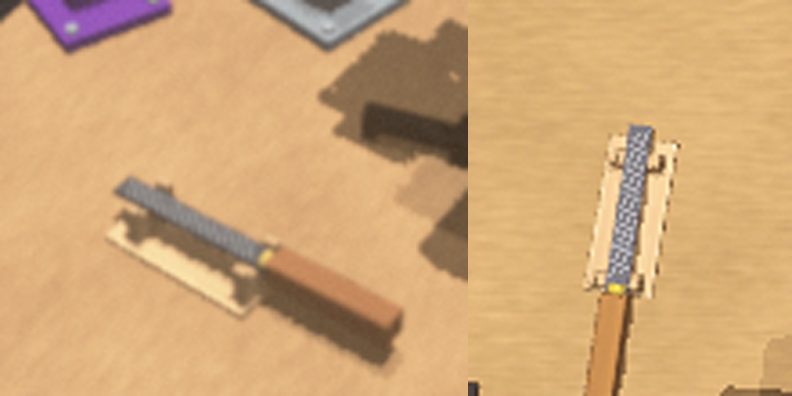

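The file is back on its rest between the lips, within about 3 mm of where it lay and at the same angle. The arm is clear, so I'm handing in.

```bash
python3 -c "
from rig import bot; print(bot.hand_in())"
```

```text
the job is handed in; nothing more can be done
None
```

I gave the plate edge four forward strokes with the flat file, lifting it clear after each one, then laid it back on its own rest within about 3 mm of where it lay and handed in at about 24 s; press and drag were judged only from the force readings, the first stroke's starting pressure was borderline (hence the fourth), and hand-in returned no verdict.

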